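Scan the label of the part under the guard

TASK

Lift the hand scanner out of its dock by its head, lay it down on the rubber mat and let go, then take it again by its handle so that its head can reach in under the clear guard. Aim its window at the middle of the barcode label on the part, facing the label from 4 to 7 cm away, and hold it still there for at least one second; then lay the scanner flat on the mat again and let go. Never drop the scanner, do not bump the guard, its stand or the part, and leave the other things on the bench where they are.

Things in the scene. Friction and masses are not known exactly. Their poses are not given: they have to be found in the camera images.
- scanner_centre (a point): Hand scanner, an in-line stick 200 mm long: dark handle 140 mm long, 30 wide, 32 high, then a grey head 60 long, 46 wide, 40 high, undersides level; 0.1 to 0.2 kg, balance point near the middle. This point: half-way along (100 mm from either end), on the middle line, 18 mm above the underside. x runs out of the window, z up out of the top (white trigger).
- scanner_window (a point): Centre of the scanner's window, the 36 x 26 mm dark amber pane in the end of the head: 100 mm ahead (+x) of scanner_centre and 20 mm above the underside. Axes as the scanner's; the scanner looks along +x.
- scanner_head (a point): Centre of the scanner's head, 70 mm ahead (+x) of its centre, 20 mm above the underside, where it can be pinched across its 46 mm width while docked. Axes as the scanner's.
- scanner_handle (a point): Point to hold in the scanner's handle, 50 mm behind (-x) its centre (150 mm behind the window), 16 mm above the underside, pinched across its 30 mm width. Axes as the scanner's.
- dock: Fixed grey trough 138 mm long, 62 wide, 72 high, open on top and at its +x end. Origin under its middle at bench height; x out of the open end. The scanner lies level in it, underside 30 mm above the bench, window to +x: side walls 42 mm apart rise 10 mm above the handle, so fingers do not fit there; the head stands free beyond the open end. It lifts straight up.
- mat: Fixed dull grey-green rubber mat on the bench, 220 x 220 mm, 4 mm thick; origin at the centre of its underside, z up.
- station: Fixed aluminium stand, front at -x, origin at bench height. Base plate 12 mm thick, 220 wide, x -60 to 140 mm. Above it a clear guard with aluminium edges, 220 mm wide, x -130 to 135 mm, underside 132 mm and top 141 mm above the bench, on two posts at the back (x 125, y -100 and 100 mm) joined by a crossbar; front and sides open.
- part: Grey metal housing 90 mm wide (y), 85 mm deep, 100 mm high, fixed on the stand under the guard. Origin at the middle of its underside below the label centre, 12 mm above the bench. Its sloping front with the label looks to -x.
- label: White barcode label, 56 mm wide (y) and 42 mm high with dark bars, on the sloping front of the part; origin at its centre, 72 mm above the bench. Its x axis points into the part, 0.35 rad downward from level (the label leans back and looks along -x, slightly upward), y is level along its width. A scanner held level faces it well enough.
- tray: Bystander: loose orange perforated tray, 130 x 90 x 45 mm; origin at the centre of its underside.
- tape: Bystander: loose roll of blue tape lying flat, 100 mm across and 24 mm high; origin at the centre of its underside.
- wrench: Bystander: loose steel wrench lying flat on the bench, about 160 mm long along its x; origin at the middle of its underside.
There are look-alikes about, which are no part of the job. What is meant by the part that bears scanner_centre is not green, and is the larger of those in its own colour.

How it is judged:
On the way, in this order (a step that is already met when the one before it is completed fails the run):
1. the scanner, out of its dock, lies flat on the mat, let go (x of scanner_centre in the frame of mat between -0.1 and 0.1 m and y of scanner_centre in the frame of mat between -0.1 and 0.1 m and z of scanner_centre in the frame of mat below 0.035 m and angle between scanner_centre's own z axis and vertical below 0.2 rad and contact force between the fingers and scanner below 0.2 N and linear speed of scanner below 0.02 m/s), for 0.2 s.
2. held still for 1 s by the fingers, window facing the label: label centre 20 to 85 mm ahead of the window, within 18 mm of its axis sideways and in height, within 0.6 rad of square (contact force between the fingers and scanner above 1 N and x of label in the frame of scanner_window between 0.02 and 0.085 m and y of label in the frame of scanner_window between -0.018 and 0.018 m and z of label in the frame of scanner_window between -0.018 and 0.018 m and x of scanner_window in the frame of label below 0 m and angle between the x axis of scanner_window and the x axis of label, either way round below 0.6 rad and linear speed of scanner below 0.02 m/s and angular speed of scanner below 0.15 rad/s), for 1 s.
At the end, for the whole second after the job is handed in: The scanner lies flat (within 0.2 rad, right way up) on the mat, its centre within 100 mm of the mat's centre along each of the mat's sides, let go and at rest (all of step 1); the robot touches nothing.
It fails at once if the tray, tape or wrench moved more than 30 mm (distance of any of tray, tape, wrench from where it was at the start of the episode above 0.03 m).
It fails at once if the robot or the scanner pushes the stand, its guard or the part with more than 10 N (contact force between any of the fingers, the arm, scanner and station above 10 N or contact force between any of the fingers, the arm, scanner and part above 10 N).
It fails at once if the scanner is let go in mid-air (untouched by the fingers with its centre more than 80 mm above the bench) (contact force between the fingers and scanner below 0.05 N and height (world z) of scanner_centre above 0.08 m).
It also fails if it takes over 56 s, if anything falls off the work surface, if the arm or the gripper's body presses on something with over 40 N, if the wrist force passes 120 N, or if a joint passes its speed limit or range.

ROBOT

A 7-joint arm with a two-finger parallel gripper is mounted at the origin on the work surface. World frame = base frame: x ahead of the robot, y to its left, z up, the work surface at z = 0. Lengths are in m, angles in rad, forces in N, time in s.
With the tool pointing down it reaches from about 0.375 to 0.925 m from the base axis. Payload 3.1 kg.
Tool frame: the origin (TCP) lies on the centre line of the jaws, within the pads' length; the fingertips stand 19 mm ahead of it and the grasp point (between the pads) is the TCP; z points along the fingers, y is the direction in which the jaws open and shut (so a half turn about z gives the same grasp; the last joint's range is limited). The gripper opens to 85 mm and grips with 20 to 120 N. Pads are 22 mm wide; open, the fingers measure 114 mm over their backs; the gripper's body (76 mm by 85 mm) begins 54 mm behind the grasp point. The pads swing forward as they close: fully open they stand 13 mm farther back than shut.
Start: joints at [-1.328, 0.383, 0.044, 1.598, -0.018, 1.161, -0.05], TCP at [0.217, 0.613, 0.25] pointing down, gripper open.
Joint ranges: [-2.61, 2.61], [-0.41, 2.15], [-1.48, 1.57], [0, 2.5], [-1.57, 4.71], [0.05, 1.97], [-2.85, 2.85]. Speed limits (rad/s): [2.79, 2.79, 3.14, 3.14, 3.14, 3.14, 3.14].

INTERFACE

Orientations are given as a rotation vector (axis times angle).
In Python, from rig import env, optics, sign_off gives the robot as it stands.
- The arm moves only by the tool servo_tool, never from a script. Its argument "rows" is a list of rows, each a list of 5 numbers: the shift along the tool's x, y, z in cm, then the turn about the tool's z in degrees, then the closure, from 0 (fully open) to 1 (shut). A call has 1 to 5 rows; each row shifts and turns the pose as measured when the row begins, along the tool's axes as they then stand; what a row does not reach is not made up. A row lasts 1/8 s, in which the tool goes at most 62.5 mm and 10.7 degrees, less where a joint would pass 70% of its speed; a pose out of reach is approached as far as the arm can. A call is refused whole if a number of a shift passes 6.25 or a number of a turn 10.7, either way. A call with a gripper value outside its range is refused whole. The fingers move at their own pace and stop on an object; "force" is the grip in N (left out, the last holds). Time passes only in rows, so rows that do not move let the fingers close. It gives the time, the measured TCP pose, the force and the opening at its end, in the units of the state.
- env.state(): the state, without advancing time (a new reading comes with each control period).
- optics.snapshot(name): name is "side" or "top"; returns the picture (480x640x3 uint8, red, green, blue); there is no depth.
- optics.camera_info(name): a dict with "mtx" (3x3 intrinsics, pixels), "dist_coeffs" ([k1, k2, p1, p2, k3] as OpenCV has them; the pictures are not rectified), "world_to_cam" (4x4, takes a point from world to camera coordinates). Camera axes: x right, y up, looking along -z (the intrinsics and any distortion apply to the point x, -y, -z); pixel columns grow to the right and rows downward; lengths in m; the calibration is good to about 2 mm. A picture is of the moment at which its call begins. camera_info takes no time and is no camera call.
- sign_off(): hands the job in, once; it reports no verdict.
The state is a dict: "time": time; "joints": joint angles; "dq": joint speeds; "tau": joint torques, N m; "ee_pos": TCP position; "tcp_rot": TCP orientation; "wrist_force": force on the tool from outside, world axes, zero at the start; "wrist_torque": the same for the moment, N m; "width": finger opening in m.
Only numpy, scipy, OpenCV 4.12 (cv2) and the standard library are available. Lean on these libraries where they do the work, as an engineer would, in place of code of your own. Each camera call takes 0.05 s, during which the arm holds its last target.

## Working session

There is one attempt and no reset: what is moved stays moved. The work goes in short steps, Python scripts to look and compute and a tool call to move; the robot and the scene stay as the last step left them, time stands still between calls to the robot, and variables do not carry over. Pictures are saved under pics/ and viewed, and the job is handed in when it is done.

Besides the shell and the picture viewer there is one more tool, called after "Request:" in YAML: its name, and indented under it one key for each argument. servo_tool: Moves the arm, as the interface text tells. Its arguments: {"type":"object","properties":{"rows":{"type":"array","items":{"type":"array","items":{"type":"number"}}},"force":{"type":"number"}},"required":["rows"]}

```bash
ls; mkdir -p pics; python3 - <<'E'
from rig import env, optics
import cv2, json
s=env.state(); print(s)
for n in("side","top"):
    im=optics.snapshot(n); cv2.imwrite(f"pics/{n}0.png",im[:,:,::-1])
    print(n,optics.camera_info(n))
E
```

```text
pics
{'time': 0.0, 'joints': array([-1.32779916,  0.38383508,  0.04380468,  1.59957115, -0.01791989,
        1.16114315, -0.04990323]), 'dq': array([ 6.41897705e-04, -1.21194164e-04, -1.30152731e-03, -1.62323489e-04,
        1.18463151e-03,  3.12012211e-04, -3.79711786e-05]), 'tau': array([ 2.70466417e-04, -4.33460104e+01,  1.02486871e+00, -2.49516410e+01,
        1.05144663e-02,  1.13412799e-02, -1.31965939e-05]), 'ee_pos': array([0.21694252, 0.61180062, 0.24888785]), 'tcp_rot': array([-0.53253193, -3.09579423,  0.00399552]), 'wrist_force': array([0.57447407, 0.01297479, 0.035859  ]), 'wrist_torque': array([-0.00397864,  0.01304453,  0.01563344]), 'width': 0.0853084227443373}
side {'mtx': array([[544.247292  ,   0.        , 321.77686144],
       [  0.        , 544.247292  , 238.62690122],
       [  0.        ,   0.        ,   1.        ]]), 'dist_coeffs': array([-0.15159224,  0.        ,  0.        ,  0.        ,  0.        ]), 'world_to_cam': array([[ 0.71249231, -0.70167268, -0.00318811, -0.30027443],
       [ 0.366699  ,  0.368472  ,  0.85426005, -0.29522652],
       [-0.5982362 , -0.60982279,  0.51983613, -0.96152991],
       [ 0.        ,  0.        ,  0.        ,  1.        ]])}
top {'mtx': array([[584.18621597,   0.        , 315.93988196],
       [  0.        , 584.18621597, 239.18691601],
       [  0.        ,   0.        ,   1.        ]]), 'dist_coeffs': array([-0.00569186,  0.        ,  0.        ,  0.        ,  0.        ]), 'world_to_cam': array([[-0.01588114, -0.99958134, -0.02418541,  0.12351579],
       [ 0.99482875, -0.01822321,  0.09991831, -0.56400342],
       [-0.10031721, -0.02247353,  0.99470166, -1.30168847],
       [ 0.        ,  0.        ,  0.        ,  1.        ]])}
```

View pics/top0.png

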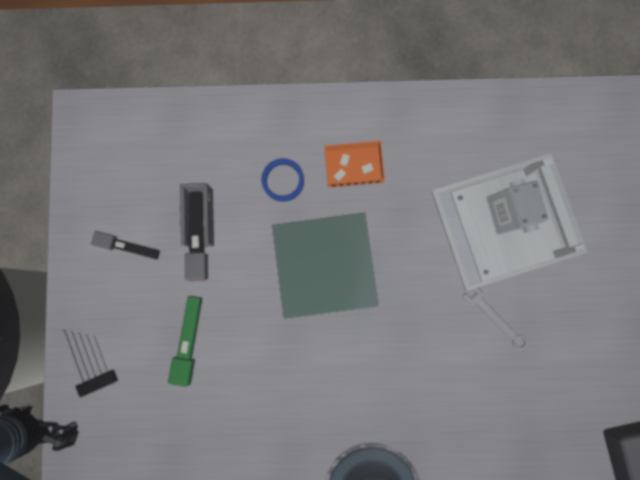

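View pics/side0.png

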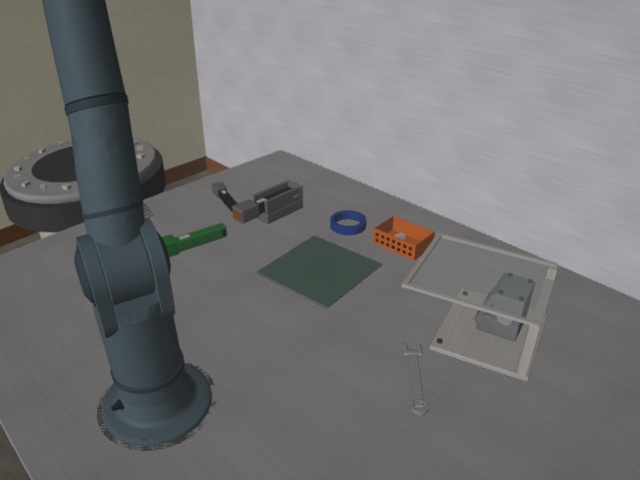

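Candidates for the scanner in the top view are the dark/grey stick in the dock at (196,232), a smaller dark/grey stick at (125,245) and the green stick at (186,340). By the description (not green, the larger of its colour, docked) it is the one at (196,232). I'll check that in a close crop.

```bash
cat > h.py <<'E'
import numpy as np, cv2
from rig import env, optics
def und(n,uv):
    c=optics.camera_info(n)
    p=cv2.undistortPoints(np.array(uv,float).reshape(-1,1,2),c["mtx"],c["dist_coeffs"]).reshape(-1,2)
    T=c["world_to_cam"];R=T[:3,:3];t=T[:3,3]
    d=np.c_[p[:,0],-p[:,1],-np.ones(len(p))]@R
    return -R.T@t,d
def onz(n,uv,z):
    o,d=und(n,uv); k=(z-o[2])/d[:,2]
    return o+k[:,None]*d
def proj(n,P):
    c=optics.camera_info(n);T=c["world_to_cam"]
    q=np.atleast_2d(P)@T[:3,:3].T+T[:3,3]; q=q*[1,-1,-1]
    return cv2.projectPoints(q,np.zeros(3),np.zeros(3),c["mtx"],c["dist_coeffs"])[0].reshape(-1,2)
def crop(im,x,y,w,h,s,f):
    cv2.imwrite(f,cv2.resize(im[y:y+h,x:x+w,::-1],None,fx=s,fy=s,interpolation=cv2.INTER_CUBIC))
E
python3 - <<'E'
from h import *
t=cv2.imread("pics/top0.png")[:,:,::-1];s=cv2.imread("pics/side0.png")[:,:,::-1]
a=cv2.resize(t[170:290,80:240],None,fx=5,fy=5,interpolation=cv2.INTER_CUBIC)
cv2.imwrite("pics/c1.png",a[:,:,::-1])
crop(t,420,140,180,150,4.4,"pics/c2.png")
crop(s,200,160,120,80,6,"pics/c3.png")
crop(s,390,220,180,170,3.5,"pics/c4.png")
E
```

```text
(no output)
```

View pics/c1.png

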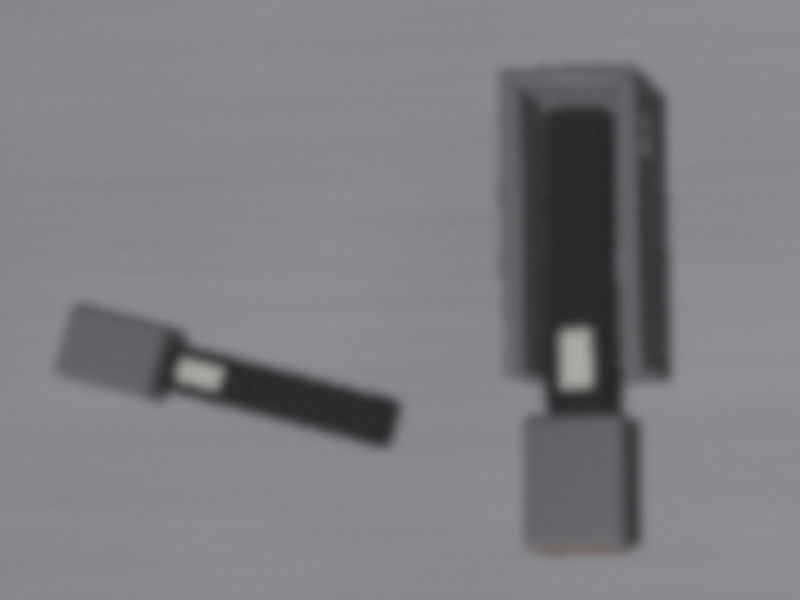

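View pics/c2.png

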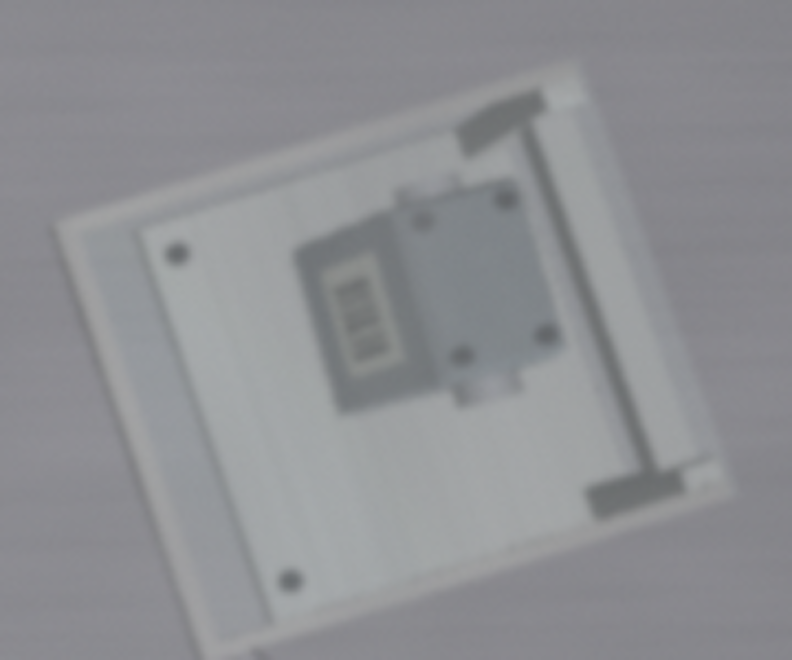

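View pics/c3.png

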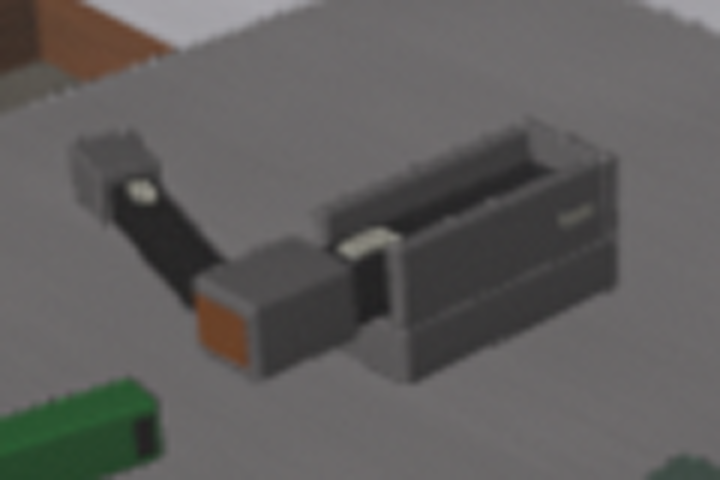

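View pics/c4.png

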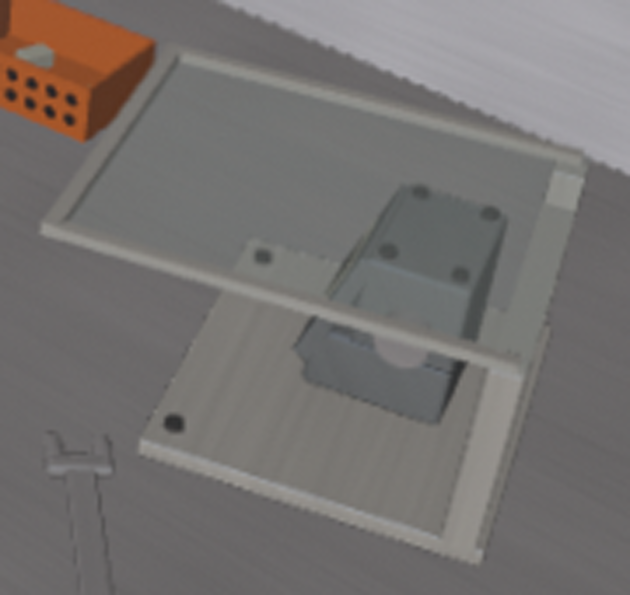

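The crop confirms it: the docked stick is dark and grey, clearly larger than the loose one, and has the amber window towards the robot. Next I measure the poses.

```bash
python3 - <<'E'
from h import *
np.set_printoptions(precision=4,suppress=True)
t=cv2.imread("pics/top0.png")
f=lambda p,o,s:np.array(p,float)/s+o-0.4
# head top corners
H=onz("top",f([(525,416),(624,416),(636,547),(525,547)][:2]+[(624,546),(525,546)],(80,170),5),.07)
print("head top",H, H.mean(0))
hd=onz("top",f([(545,108),(612,108),(548,405),(617,405)],(80,170),5),.062);print("handle",hd)
d=hd[2:].mean(0)-hd[:2].mean(0);print("yaw scanner x",np.degrees(np.arctan2(d[1],d[0])))
# mat
hsv=cv2.cvtColor(t,cv2.COLOR_BGR2HSV)
def rect(m):
    c,_=cv2.findContours(m,cv2.RETR_EXTERNAL,cv2.CHAIN_APPROX_NONE);c=max(c,key=cv2.contourArea);return c
m=cv2.inRange(hsv,(60,40,40),(95,160,140));m[:,:230]=0;m[:,400:]=0
c=rect(m);ep=cv2.boxPoints(cv2.minAreaRect(c));M=onz("top",ep,.004);print("mat",ep,M,M.mean(0))
# guard
G=onz("top",f([(55,225),(580,62),(737,490),(203,660)],(420,140),4.4),.141);print("guard",G,G.mean(0))
for a,b in((0,1),(3,2)):
    d=G[b]-G[a];print(np.linalg.norm(d),np.degrees(np.arctan2(d[1],d[0])))
for a,b in((0,3),(1,2)):
    d=G[b]-G[a];print(np.linalg.norm(d),np.degrees(np.arctan2(d[1],d[0])))
L=onz("top",f([(318,268),(378,254),(406,362),(350,378)],(420,140),4.4),.072);print("label",L,L.mean(0))
for n,z in(("tape",.024),("tray",.045)):
    lo,hi=((105,100,40),(130,255,255)) if n=="tape" else ((5,120,80),(18,255,255))
    m=cv2.inRange(hsv,lo,hi);m[:130]=0;c=rect(m);print(n,onz("top",cv2.boxPoints(cv2.minAreaRect(c)),z))
print("wrench",onz("top",[(470,293),(520,343)],.005))
E
```

```text
head top [[0.537  0.4047 0.07  ]
 [0.5362 0.3606 0.07  ]
 [0.4787 0.3604 0.07  ]
 [0.4794 0.4043 0.07  ]] [0.5078 0.3825 0.07  ]
handle [[0.6768 0.3986 0.062 ]
 [0.6762 0.3682 0.062 ]
 [0.5424 0.3964 0.062 ]
 [0.5418 0.3654 0.062 ]]
yaw scanner x -178.95198257429576
mat [[272.9442 225.5725]
 [356.1803 214.7156]
 [368.0855 305.9888]
 [284.8494 316.8457]] [[ 0.6024  0.2143  0.004 ]
 [ 0.6242  0.0198  0.004 ]
 [ 0.4126 -0.0027  0.004 ]
 [ 0.3908  0.1887  0.004 ]] [0.5075 0.105  0.004 ]
guard [[ 0.6524 -0.1337  0.141 ]
 [ 0.7262 -0.3861  0.141 ]
 [ 0.5202 -0.4477  0.141 ]
 [ 0.4449 -0.1953  0.141 ]] [ 0.5859 -0.2907  0.141 ]
0.26297300411690705 -73.7000391551475
0.2633553922987965 -73.39922713209572
0.21641349441857813 -163.4703883020961
0.21503271539219065 -163.36799163653305
label [[ 0.6404 -0.2766  0.072 ]
 [ 0.6469 -0.3069  0.072 ]
 [ 0.5921 -0.3181  0.072 ]
 [ 0.5846 -0.29    0.072 ]] [ 0.616  -0.2979  0.072 ]
tape [[0.7564 0.2365 0.024 ]
 [0.7544 0.1434 0.024 ]
 [0.658  0.1447 0.024 ]
 [0.6599 0.2372 0.024 ]]
tray [[ 0.7792  0.0905  0.045 ]
 [ 0.7882 -0.0361  0.045 ]
 [ 0.6939 -0.0419  0.045 ]
 [ 0.6849  0.0837  0.045 ]]
wrench [[ 0.4384 -0.236   0.005 ]
 [ 0.3239 -0.3439  0.005 ]]
```

```bash
cat > plan.py <<'E'
# usage: plan.py x y z yawdeg(tool y axis) n -> rows in tool axes toward target (straight line), from measured pose
import sys
from h import *
from scipy.spatial.transform import Rotation as Ro
x,y,z,yaw,n=map(float,sys.argv[1:6]);n=int(n)
s=env.state();p=s["ee_pos"].copy();R=Ro.from_rotvec(s["tcp_rot"]).as_matrix()
cy=np.degrees(np.arctan2(R[1,1],R[0,1]));turn=float(sys.argv[6]) if len(sys.argv)>6 else -((yaw-cy+180)%360-180)
d=np.array([x,y,z])-p
print("t %.2f pos %s yaw %.2f tilt %.3f w %.4f q %s F %s"%(s["time"],p.round(4),cy,np.degrees(np.arccos(-R[2,2])),s["width"],s["joints"].round(2),s["wrist_force"].round(1)))
print("delta",d.round(4),"turn",round(turn,1))
for i in range(n):
    print((R.T@(d/n)*100).round(2),round(turn/n,2))
    R=R@Ro.from_euler("z",turn/n,degrees=True).as_matrix()
E
python3 plan.py 0.507 0.3825 0.2 -89 16 159.4
python3 - <<'E'
from h import *
M=onz("top",[(272.5,225),(365.5,212.5),(378,306),(285,318)],.004);print(M,M.mean(0),np.linalg.norm(np.diff(M,axis=0),axis=1))
t=cv2.imread("pics/top0.png")[:,:,::-1]
crop(t,260,200,130,130,4.5,"pics/c5.png")
E
```

```text
t 0.10 pos [0.217  0.6119 0.249 ] yaw 70.48 tilt 0.138 w 0.0859 q [-1.33  0.38  0.04  1.6  -0.02  1.16 -0.05] F [ 0.4 -0.3 -0.2]
delta [ 0.29   -0.2294 -0.049 ] turn 159.4
[-2.19 -0.74  0.31] 9.96
[-2.28 -0.35  0.31] 9.96
[-2.31  0.05  0.31] 9.96
[-2.27  0.44  0.31] 9.96
[-2.16  0.83  0.31] 9.96
[-1.98  1.19  0.31] 9.96
[-1.74  1.52  0.31] 9.96
[-1.46  1.79  0.31] 9.96
[-1.12  2.02  0.31] 9.96
[-0.76  2.18  0.31] 9.96
[-0.37  2.28  0.31] 9.96
[0.03 2.31 0.31] 9.96
[0.43 2.27 0.31] 9.96
[0.82 2.16 0.31] 9.96
[1.18 1.99 0.31] 9.96
[1.5  1.75 0.31] 9.96
[[ 0.60375338  0.21528515  0.004     ]
 [ 0.62898551 -0.00201877  0.004     ]
 [ 0.41216983 -0.02534919  0.004     ]
 [ 0.38812262  0.18835864  0.004     ]] [0.50825783 0.09406896 0.004     ] [0.21876392 0.2180673  0.21505652]
```

View pics/c5.png

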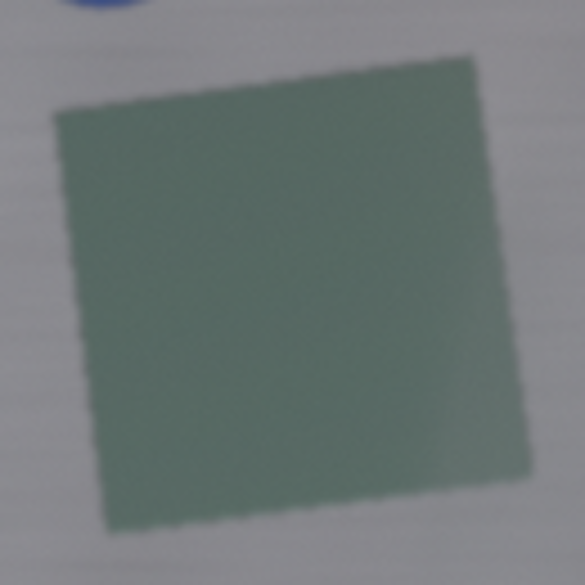

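The mat's corners are at about (272,225), (366,212), (378,306) and (285,318), which puts its centre at (0.508, 0.094). I start moving towards the head.

Request:
servo_tool:
  rows:
    - [-2.2,-0.7,0.3,10,0]
    - [-2.3,-0.35,0.3,10,0]
    - [-2.3,0.05,0.3,10,0]
    - [-2.3,0.45,0.3,10,0]
    - [-2.2,0.8,0.3,10,0]
  force: 100

```text
time: 0.72
ee_pos: [0.3052, 0.537, 0.2299]
tcp_rot: [-1.819, -2.561, 0.014]
wrist_force: [0.5, 1.0, -0.2]
width: 0.0854
```

```bash
python3 plan.py 0.507 0.3825 0.2 -89 11
```

```text
t 0.72 pos [0.3052 0.537  0.2299] yaw 19.24 tilt 0.502 w 0.0854 q [-1.31  0.35  0.23  1.7  -0.09  1.11 -0.71] F [ 0.5  1.  -0.2]
delta [ 0.2018 -0.1545 -0.0299] turn 108.2
[-1.93  1.27  0.27] 9.84
[-1.68  1.58  0.27] 9.84
[-1.39  1.85  0.27] 9.84
[-1.05  2.06  0.27] 9.84
[-0.69  2.21  0.27] 9.84
[-0.3   2.29  0.27] 9.84
[0.1  2.31 0.27] 9.84
[0.49 2.26 0.27] 9.84
[0.87 2.14 0.27] 9.84
[1.22 1.96 0.27] 9.84
[1.54 1.72 0.27] 9.84
```

Request:
servo_tool:
  rows:
    - [-1.95,1.3,0.2,10,0]
    - [-1.7,1.6,0.2,10,0]
    - [-1.4,1.85,0.2,10,0]
    - [-1.05,2.1,0.2,10,0]
    - [-0.7,2.2,0.2,10,0]

```text
time: 1.35
ee_pos: [0.3977, 0.4599, 0.2161]
tcp_rot: [2.747, 1.509, -0.022]
wrist_force: [0.4, -0.8, 1.1]
width: 0.085
```

```bash
python3 plan.py 0.507 0.3825 0.16 -89 6
```

```text
t 1.35 pos [0.3977 0.4599 0.2161] yaw -32.43 tilt 0.894 w 0.0850 q [-1.28  0.36  0.43  1.74 -0.17  1.09 -1.36] F [ 0.4 -0.8  1.1]
delta [ 0.1093 -0.0774 -0.0561] turn 56.6
[-0.1   2.23  0.94] 9.43
[0.27 2.22 0.94] 9.43
[0.63 2.14 0.94] 9.43
[0.97 2.01 0.94] 9.43
[1.29 1.82 0.94] 9.43
[1.57 1.59 0.94] 9.43
```

Request:
servo_tool:
  rows:
    - [-0.1,2.2,0.9,9.5,0]
    - [0.3,2.2,0.9,9.5,0]
    - [0.6,2.1,0.9,9.5,0]
    - [1.0,2.0,0.9,9.5,0]
    - [1.3,1.8,0.9,9.5,0]

```text
time: 1.98
ee_pos: [0.4884, 0.392, 0.1677]
tcp_rot: [3.119, 0.232, -0.02]
wrist_force: [0.2, 0.4, 0.7]
width: 0.0854
```

```bash
python3 plan.py 0.507 0.3825 0.13 -89 3
```

```text
t 1.98 pos [0.4884 0.392  0.1677] yaw -81.50 tilt 1.108 w 0.0854 q [-1.22  0.49  0.61  1.74 -0.31  1.03 -1.92] F [0.2 0.4 0.7]
delta [ 0.0186 -0.0095 -0.0377] turn 7.5
[0.58 0.39 1.25] 2.5
[0.6  0.36 1.25] 2.5
[0.62 0.34 1.25] 2.5
```

Request:
servo_tool:
  rows:
    - [0.6,0.4,1.2,2.5,0]
    - [0.6,0.4,1.2,2.5,0]
    - [0.6,0.3,1.2,2.5,0]
    - [0,0,0,0,0]

```text
time: 2.48
ee_pos: [0.5063, 0.381, 0.127]
tcp_rot: [3.123, 0.021, -0.025]
wrist_force: [-0.3, -0.2, 0.6]
width: 0.0854
```

```bash
python3 plan.py 0.507 0.3825 0.056 -89 4
python3 - <<'E'
from h import *
t=optics.snapshot("top");s=optics.snapshot("side")
a=cv2.resize(t[170:300,130:270],(0,0),fx=4,fy=4);b=cv2.resize(s[130:260,180:320],(0,0),fx=4,fy=4)
cv2.imwrite("pics/m1.png",cv2.resize(np.hstack([a,b]),(800,371))[:,:,::-1])
E
```

```text
t 2.48 pos [0.5063 0.381  0.127 ] yaw -89.22 tilt 1.382 w 0.0854 q [-1.18  0.56  0.61  1.74 -0.37  0.98 -1.98] F [-0.3 -0.2  0.6]
delta [ 0.0007  0.0015 -0.071 ] turn -0.2
[ 0.05 -0.07  1.77] -0.05
[ 0.05 -0.07  1.77] -0.05
[ 0.05 -0.07  1.77] -0.05
[ 0.05 -0.07  1.77] -0.05
```

View pics/m1.png

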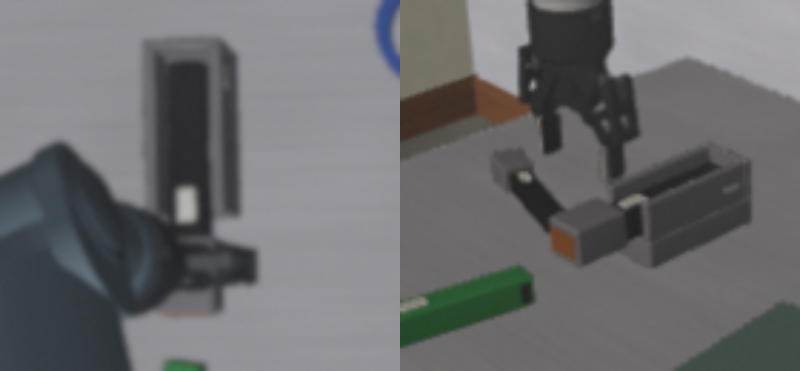

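The fingers sit over the head, one on each side. Going down.

Request:
servo_tool:
  rows:
    - [0,-0.1,1.8,0,0]
    - [0,0,1.8,0,0]
    - [0,0,1.8,0,0]
    - [0,0,1.4,0,0]
    - [0,0,0,0,0]

```text
time: 3.2
ee_pos: [0.504, 0.3833, 0.0552]
tcp_rot: [3.126, 0.027, -0.025]
wrist_force: [-0.5, 0.5, -0.2]
width: 0.085
```

```bash
python3 plan.py 0.507 0.3825 0.056 -89 1
python3 - <<'E'
from h import *
t=optics.snapshot("top");s=optics.snapshot("side")
a=cv2.resize(t[170:300,130:270],(0,0),fx=4,fy=4);b=cv2.resize(s[130:260,180:320],(0,0),fx=4,fy=4)
cv2.imwrite("pics/m2.png",cv2.resize(np.hstack([a,b]),(800,371))[:,:,::-1])
E
```

```text
t 3.20 pos [0.504  0.3833 0.0552] yaw -88.99 tilt 1.275 w 0.0850 q [-1.14  0.66  0.56  1.77 -0.44  0.87 -1.93] F [-0.5  0.5 -0.2]
delta [ 0.003  -0.0008  0.0008] turn 0.0
[ 0.29  0.09 -0.09] 0.01
```

View pics/m2.png

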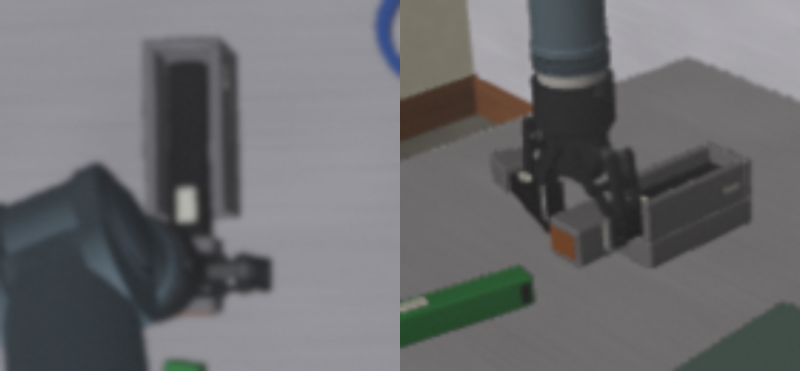

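The jaws straddle the head. Closing.

Request:
servo_tool:
  rows:
    - [0.2,0,0,0,1]
    - [0,0,0,0,1]
    - [0,0,0,0,1]
    - [0,0,0,0,1]
    - [0,0,0,0,1]
  force: 100

```text
time: 3.92
ee_pos: [0.5088, 0.3847, 0.0591]
tcp_rot: [3.13, 0.026, -0.017]
wrist_force: [-0.0, 0.2, -0.8]
width: 0.0444
```

Request:
servo_tool:
  rows:
    - [0,0,-0.5,0,1]
    - [0,0,-1,0,1]
    - [0,0,-1,0,1]
    - [0,0,-1,0,1]
    - [0,0,0,0,1]

```text
time: 4.55
ee_pos: [0.5087, 0.3851, 0.0964]
tcp_rot: [3.13, 0.027, -0.018]
wrist_force: [-0.9, -0.9, -2.9]
width: 0.0443
```

```bash
python3 plan.py 0.507 0.3825 0.056 -89 1
python3 - <<'E'
from h import *
t=optics.snapshot("top");s=optics.snapshot("side")
a=cv2.resize(t[170:300,130:270],(0,0),fx=4,fy=4);b=cv2.resize(s[130:260,180:320],(0,0),fx=4,fy=4)
cv2.imwrite("pics/m3.png",cv2.resize(np.hstack([a,b]),(800,371))[:,:,::-1])
E
```

```text
t 4.55 pos [0.5087 0.3851 0.0964] yaw -89.03 tilt 0.921 w 0.0443 q [-1.16  0.61  0.59  1.75 -0.4   0.93 -1.96] F [-0.9 -0.9 -2.9]
delta [-0.0017 -0.0026 -0.0404] turn -0.0
[-0.13  0.21  4.05] -0.03
```

View pics/m3.png

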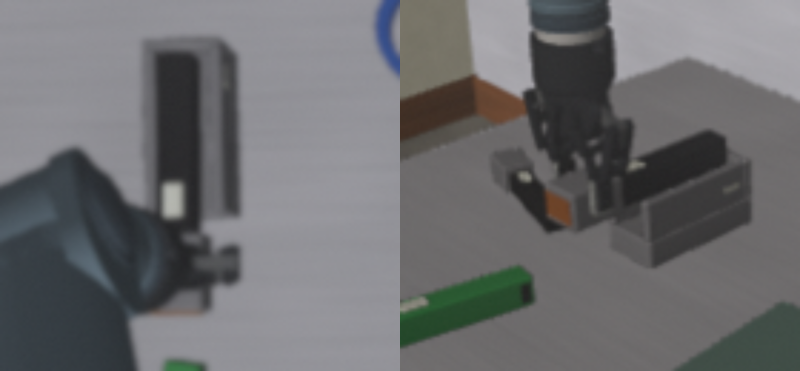

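It is lifted level and clear of the dock. Carrying it to the mat.

Request:
servo_tool:
  rows:
    - [0,0,-2,0,1]
    - [0,0,-2,0,1]
    - [0,0,-1,0,1]

```text
time: 5.03
ee_pos: [0.5079, 0.3848, 0.1474]
tcp_rot: [3.127, 0.026, -0.024]
wrist_force: [1.0, -0.0, -0.7]
width: 0.0445
```

```bash
python3 plan.py 0.5235 0.027 0.14 13 14
```

```text
t 5.03 pos [0.5079 0.3848 0.1474] yaw -89.03 tilt 1.183 w 0.0445 q [-1.19  0.54  0.62  1.72 -0.36  1.02 -1.99] F [ 1.  -0.  -0.7]
delta [ 0.0156 -0.3578 -0.0074] turn -102.0
[0.07 2.56 0.09] -7.29
[-0.26  2.54  0.09] -7.29
[-0.58  2.49  0.09] -7.29
[-0.89  2.4   0.09] -7.29
[-1.18  2.27  0.09] -7.29
[-1.46  2.1   0.09] -7.29
[-1.72  1.89  0.09] -7.29
[-1.94  1.66  0.09] -7.29
[-2.14  1.4   0.09] -7.29
[-2.3   1.12  0.09] -7.29
[-2.42  0.82  0.09] -7.29
[-2.51  0.5   0.09] -7.29
[-2.55  0.18  0.09] -7.29
[-2.55 -0.14  0.09] -7.29
```

Request:
servo_tool:
  rows:
    - [0,1.5,0,-4,1]
    - [-0.2,2.5,0,-7,1]
    - [-0.5,2.5,0,-7,1]
    - [-0.8,2.4,0,-7,1]
    - [-1.1,2.3,0,-7,1]

```text
time: 5.65
ee_pos: [0.5119, 0.27, 0.1547]
tcp_rot: [2.996, 0.926, -0.016]
wrist_force: [0.1, 0.2, -1.7]
width: 0.0447
```

```bash
python3 plan.py 0.5235 0.027 0.14 13 10
```

```text
t 5.65 pos [0.5119 0.27   0.1547] yaw -55.66 tilt 0.660 w 0.0447 q [-1.01  0.4   0.54  1.87 -0.24  0.95 -1.32] F [ 0.1  0.2 -1.7]
delta [ 0.0116 -0.243  -0.0147] turn -68.7
[-1.27  2.07  0.17] -6.87
[-1.51  1.9   0.17] -6.87
[-1.73  1.71  0.17] -6.87
[-1.92  1.49  0.17] -6.87
[-2.09  1.25  0.17] -6.87
[-2.22  0.99  0.17] -6.87
[-2.32  0.72  0.17] -6.87
[-2.39  0.44  0.17] -6.87
[-2.43  0.15  0.17] -6.87
[-2.43 -0.14  0.17] -6.87
```

Request:
servo_tool:
  rows:
    - [-1.3,2.1,0.2,-7,1]
    - [-1.5,1.9,0.2,-7,1]
    - [-1.7,1.7,0.2,-7,1]
    - [-1.9,1.5,0.2,-7,1]
    - [-2.1,1.2,0.2,-7,1]

```text
time: 6.28
ee_pos: [0.5215, 0.1431, 0.1501]
tcp_rot: [2.563, 1.808, -0.008]
wrist_force: [0.5, 0.6, -1.7]
width: 0.0446
```

```bash
python3 plan.py 0.5235 0.027 0.13 13 5
```

```text
t 6.28 pos [0.5215 0.1431 0.1501] yaw -19.59 tilt 0.410 w 0.0446 q [-0.75  0.32  0.47  1.97 -0.17  0.9  -0.54] F [ 0.5  0.6 -1.7]
delta [ 0.002  -0.1161 -0.0201] turn -32.6
[-2.17  0.82  0.42] -6.52
[-2.25  0.56  0.42] -6.52
[-2.3   0.31  0.42] -6.52
[-2.32  0.04  0.42] -6.52
[-2.31 -0.22  0.42] -6.52
```

Request:
servo_tool:
  rows:
    - [-2.2,0.8,0.5,-6.5,1]
    - [-2.3,0.5,0.5,-6.5,1]
    - [-2.3,0.3,0.5,-6.5,1]
    - [-2.2,0,0.5,-6.5,1]
    - [-2.0,-0.2,0.5,-6,1]

```text
time: 6.9
ee_pos: [0.5258, 0.024, 0.1303]
tcp_rot: [1.943, 2.456, -0.002]
wrist_force: [0.6, 0.5, -2.1]
width: 0.0443
```

Request:
servo_tool:
  rows:
    - [0,0,0,0,1]

```text
time: 7.02
ee_pos: [0.5259, 0.0212, 0.1308]
tcp_rot: [1.949, 2.449, -0.002]
wrist_force: [-0.2, 0.3, -2.2]
width: 0.0442
```

```bash
python3 plan.py 0.5235 0.027 0.05 13 5
python3 - <<'E'
from h import *
t=optics.snapshot("top");s=optics.snapshot("side")
a=cv2.resize(t[180:340,230:400],(0,0),fx=4,fy=4);b=cv2.resize(s[160:320,230:400],(0,0),fx=4,fy=4)
cv2.imwrite("pics/m4.png",cv2.resize(np.hstack([a,b]),(800,376))[:,:,::-1])
E
```

```text
t 7.03 pos [0.5259 0.0212 0.1308] yaw 12.97 tilt 0.674 w 0.0442 q [-0.49  0.31  0.41  2.02 -0.15  0.84  0.24] F [-0.2  0.3 -2.2]
delta [-0.0024  0.0058 -0.0808] turn -0.0
[ 0.14 -0.03  1.62] -0.01
[ 0.14 -0.03  1.62] -0.01
[ 0.14 -0.03  1.62] -0.01
[ 0.14 -0.03  1.62] -0.01
[ 0.14 -0.03  1.62] -0.01
```

View pics/m4.png

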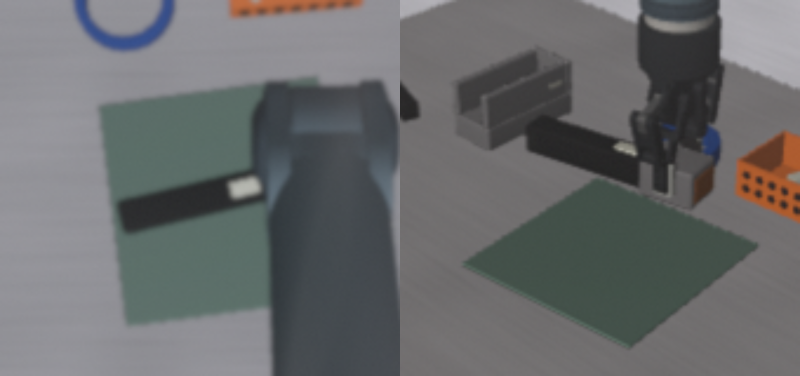

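It is level over the mat. Lowering quickly at first, then slowly while watching the wrist force.

Request:
servo_tool:
  rows:
    - [0.1,0,2.2,0,1]
    - [0.1,0,2.2,0,1]
    - [0.1,0,2.2,0,1]
    - [0.1,0,1.2,0,1]
    - [0,0,0.5,0,1]

```text
time: 7.75
ee_pos: [0.5309, 0.0372, 0.0494]
tcp_rot: [1.936, 2.455, 0.016]
wrist_force: [-0.1, 0.0, -1.4]
width: 0.0444
```

Request:
servo_tool:
  rows:
    - [0,0,0.4,0,1]
    - [0,0,0,0,1]

```text
time: 8.0
ee_pos: [0.5318, 0.038, 0.0459]
tcp_rot: [1.935, 2.455, 0.018]
wrist_force: [0.2, -0.1, -1.7]
width: 0.0444
```

```bash
python3 plan.py 0.5235 0.027 0.033 13 1
```

```text
t 8.00 pos [0.5318 0.038  0.0459] yaw 13.51 tilt 1.099 w 0.0444 q [-0.45  0.46  0.35  2.04 -0.25  0.66  0.29] F [ 0.2 -0.1 -1.7]
delta [-0.0083 -0.011  -0.0129] turn 0.5
[-0.87 -1.09  1.27] 0.51
```

Request:
servo_tool:
  rows:
    - [-0.7,-0.8,0.3,0,1]
    - [-0.3,-0.3,0.3,0,1]
    - [0,0,0.2,0,1]
    - [0,0,0.2,0,1]

```text
time: 8.5
ee_pos: [0.524, 0.0238, 0.0365]
tcp_rot: [1.937, 2.451, 0.02]
wrist_force: [0.0, -0.1, -2.0]
width: 0.0444
```

```bash
python3 plan.py 0.5235 0.027 0.033 13 1
```

```text
t 8.50 pos [0.524  0.0238 0.0365] yaw 13.38 tilt 1.243 w 0.0444 q [-0.43  0.46  0.35  2.07 -0.26  0.63  0.33] F [ 0.  -0.1 -2. ]
delta [-0.0005  0.0032 -0.0035] turn 0.4
[0.32 0.02 0.34] 0.38
```

Request:
servo_tool:
  rows:
    - [0,0,0.2,0,1]
    - [0,0,0.1,0,1]
    - [0,0,0,0,1]

```text
time: 8.88
ee_pos: [0.5242, 0.024, 0.0335]
tcp_rot: [1.937, 2.452, 0.02]
wrist_force: [-0.7, -0.8, 0.5]
width: 0.0446
```

```bash
python3 plan.py 0.5235 0.027 0.033 13 1
python3 - <<'E'
from h import *
s=optics.snapshot("side")
crop(s,230,180,170,130,4.5,"pics/m5.png")
E
```

```text
t 8.88 pos [0.5242 0.024  0.0335] yaw 13.41 tilt 1.213 w 0.0446 q [-0.42  0.47  0.35  2.06 -0.26  0.63  0.33] F [-0.7 -0.8  0.5]
delta [-0.0007  0.003  -0.0005] turn 0.4
[0.3  0.   0.05] 0.41
```

View pics/m5.png

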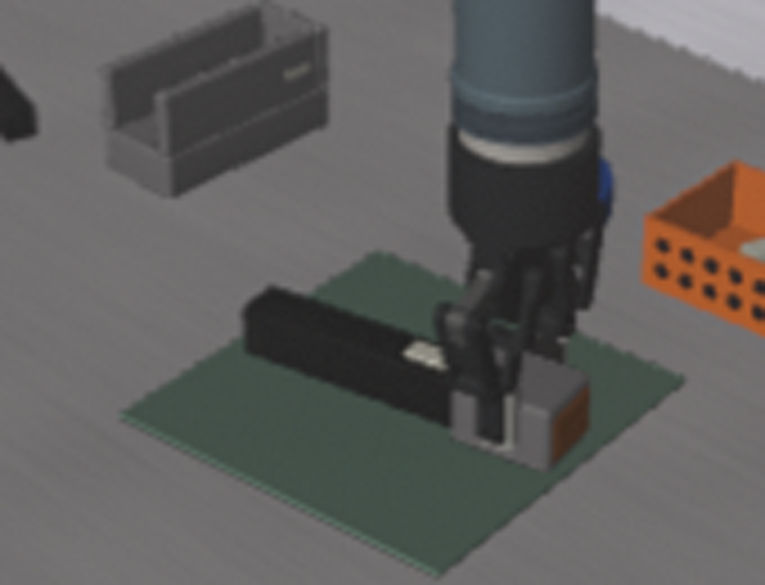

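The wrist force changed from -2 to +0.5 N, so the scanner rests on the mat. Opening and backing straight up.

Request:
servo_tool:
  rows:
    - [0,0,0,0,0]
    - [0,0,0,0,0]
    - [0,0,0,0,0]
    - [0,0,0,0,0]
    - [0,0,0,0,0]

```text
time: 9.55
ee_pos: [0.5259, 0.0248, 0.0343]
tcp_rot: [1.935, 2.451, 0.025]
wrist_force: [-0.2, 0.1, 0.2]
width: 0.0854
```

Request:
servo_tool:
  rows:
    - [0,0,-1,0,0]
    - [0,0,-2,0,0]
    - [0,0,-2.5,0,0]
    - [0,0,-2.5,0,0]

```text
time: 10.05
ee_pos: [0.522, 0.0243, 0.116]
tcp_rot: [1.938, 2.452, 0.019]
wrist_force: [-0.7, -0.6, 0.8]
width: 0.0857
```

```bash
python3 plan.py 0.498 0.144 0.12 13 5
python3 - <<'E'
from h import *
t=optics.snapshot("top");s=optics.snapshot("side")
a=cv2.resize(t[180:340,230:400],(0,0),fx=4,fy=4);b=cv2.resize(s[160:320,230:400],(0,0),fx=4,fy=4)
cv2.imwrite("pics/m6.png",cv2.resize(np.hstack([a,b]),(800,376))[:,:,::-1])
E
```

```text
t 10.05 pos [0.522  0.0243 0.116 ] yaw 13.38 tilt 1.156 w 0.0857 q [-0.48  0.32  0.41  2.04 -0.17  0.79  0.26] F [-0.7 -0.6  0.8]
delta [-0.024   0.1197  0.004 ] turn 0.4
[ 2.44  0.09 -0.09] 0.08
[ 2.44  0.08 -0.09] 0.08
[ 2.44  0.08 -0.09] 0.08
[ 2.44  0.08 -0.09] 0.08
[ 2.44  0.07 -0.09] 0.08
```

View pics/m6.png

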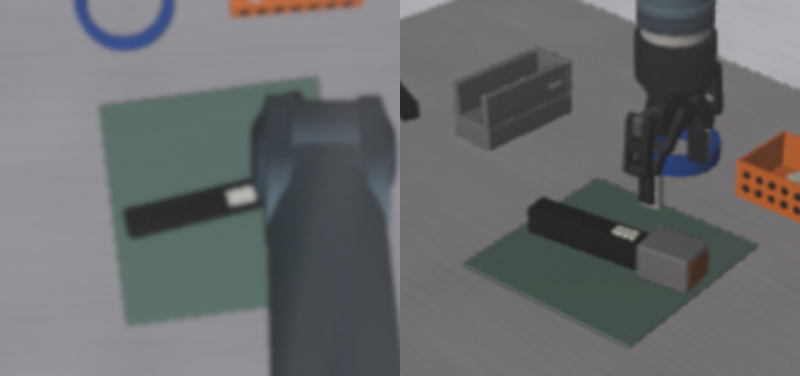

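The scanner lies flat on the mat and has been let go. I measure the handle's pose before gripping it.

```bash
python3 - <<'E'
from h import *
t=optics.snapshot("top")
g=cv2.cvtColor(t,cv2.COLOR_RGB2GRAY)
m=((g<58)*255).astype(np.uint8);m[:,:270]=0;m[:,326:]=0;m[:240]=0;m[310:]=0
c,_=cv2.findContours(m,cv2.RETR_EXTERNAL,cv2.CHAIN_APPROX_NONE);c=max(c,key=cv2.contourArea)
ep=cv2.boxPoints(cv2.minAreaRect(c));print(ep)
print(onz("top",ep,.036))
crop(t,270,240,80,60,9,"pics/m7.png")
E
```

```text
[[282.58823 269.35297]
 [324.9412  258.7647 ]
 [327.76474 270.05884]
 [285.41177 280.6471 ]]
[[0.49827751 0.19018185 0.036     ]
 [0.52056806 0.09407487 0.036     ]
 [0.49494573 0.08815269 0.036     ]
 [0.47270141 0.18406408 0.036     ]]
```

View pics/m7.png

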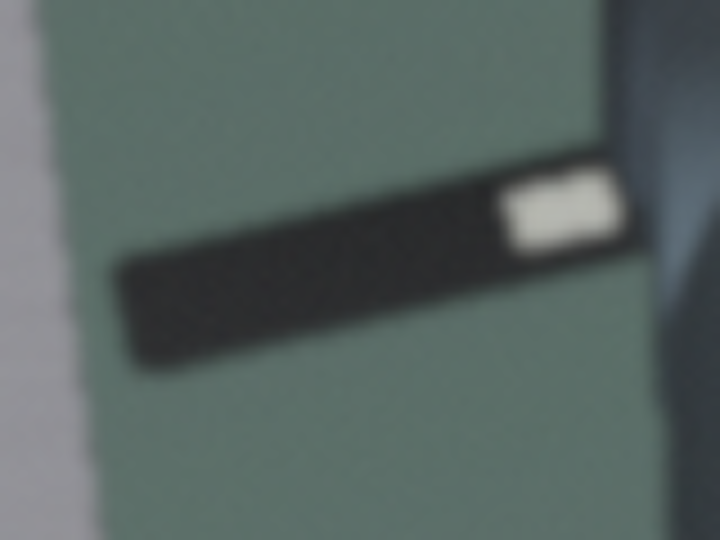

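Request:
servo_tool:
  rows:
    - [2.5,0.1,0,0,0]
    - [2.5,0.1,0,0,0]
    - [2.5,0.1,0,0,0]
    - [2.4,0.1,0,0,0]
    - [2.2,0.1,0,0,0]

```text
time: 10.82
ee_pos: [0.4969, 0.1428, 0.112]
tcp_rot: [1.945, 2.447, 0.013]
wrist_force: [1.0, 1.1, 0.5]
width: 0.0855
```

Request:
servo_tool:
  rows:
    - [0,0,0,0,0]

```text
time: 10.95
ee_pos: [0.4957, 0.1448, 0.111]
tcp_rot: [1.941, 2.452, 0.012]
wrist_force: [0.9, -0.6, 0.3]
width: 0.0854
```

```bash
python3 plan.py 0.496 0.1435 0.028 13.4 5
```

```text
t 10.95 pos [0.4957 0.1448 0.111 ] yaw 13.28 tilt 0.914 w 0.0854 q [-0.68  0.32  0.36  2.05 -0.14  0.78 -0.01] F [ 0.9 -0.6  0.3]
delta [ 0.0003 -0.0013 -0.083 ] turn -0.1
[-0.02 -0.02  1.66] -0.02
[-0.02 -0.02  1.66] -0.02
[-0.02 -0.02  1.66] -0.02
[-0.02 -0.02  1.66] -0.02
[-0.02 -0.02  1.66] -0.02
```

Request:
servo_tool:
  rows:
    - [-0.1,0,1.4,0,0]
    - [-0.1,0,1.4,0,0]
    - [-0.1,0,1.2,0,0]
    - [0,0,0,0,0]

```text
time: 11.45
ee_pos: [0.496, 0.1364, 0.0663]
tcp_rot: [1.948, 2.447, 0.003]
wrist_force: [0.4, -0.6, 0.9]
width: 0.0855
```

```bash
python3 plan.py 0.496 0.1435 0.028 13.4 3
```

```text
t 11.45 pos [0.496  0.1364 0.0663] yaw 12.96 tilt 0.797 w 0.0855 q [-0.65  0.39  0.34  2.07 -0.18  0.69  0.03] F [ 0.4 -0.6  0.9]
delta [-0.      0.0071 -0.0383] turn -0.4
[0.24 0.04 1.27] -0.15
[0.24 0.04 1.27] -0.15
[0.24 0.04 1.27] -0.15
```

Request:
servo_tool:
  rows:
    - [0.4,0,1.2,0,0]
    - [0.4,0,1.2,0,0]
    - [0.2,0,0.9,0,0]
    - [0,0,0.3,0,0]
    - [0,0,0,0,0]

```text
time: 12.08
ee_pos: [0.4946, 0.1469, 0.0277]
tcp_rot: [1.948, 2.447, 0.004]
wrist_force: [0.1, 0.6, 0.3]
width: 0.0854
```

```bash
python3 plan.py 0.496 0.1435 0.028 13.4 3
```

```text
t 12.07 pos [0.4946 0.1469 0.0277] yaw 12.97 tilt 0.820 w 0.0854 q [-0.64  0.47  0.31  2.08 -0.22  0.62  0.04] F [0.1 0.6 0.3]
delta [ 0.0014 -0.0034  0.0003] turn -0.4
[-0.12  0.02 -0.01] -0.14
[-0.12  0.02 -0.01] -0.14
[-0.12  0.02 -0.01] -0.14
```

Request:
servo_tool:
  rows:
    - [-0.3,0,0,0,1]
    - [0,0,0,0,1]
    - [0,0,0,0,1]
    - [0,0,0,0,1]
    - [0,0,0,0,1]
  force: 100

```text
time: 12.7
ee_pos: [0.4969, 0.1438, 0.0292]
tcp_rot: [1.947, 2.445, 0.009]
wrist_force: [0.2, -0.1, -1.1]
width: 0.0282
```

Request:
servo_tool:
  rows:
    - [0,0,-0.5,0,1]
    - [0,0,-1,0,1]
    - [0,0,-1,0,1]
    - [0,0,-1,0,1]
    - [0,0,0,0,1]

```text
time: 13.32
ee_pos: [0.4952, 0.1439, 0.0662]
tcp_rot: [1.948, 2.446, 0.007]
wrist_force: [0.2, 0.1, -0.9]
width: 0.0283
```

```bash
python3 plan.py 0.496 0.1435 0.08 13.4 3
python3 - <<'E'
from h import *
t=optics.snapshot("top");s=optics.snapshot("side")
a=cv2.resize(t[180:340,230:400],(0,0),fx=4,fy=4);b=cv2.resize(s[160:320,230:400],(0,0),fx=4,fy=4)
cv2.imwrite("pics/m8.png",cv2.resize(np.hstack([a,b]),(800,376))[:,:,::-1])
E
```

```text
t 13.32 pos [0.4952 0.1439 0.0662] yaw 12.92 tilt 0.883 w 0.0283 q [-0.66  0.4   0.34  2.07 -0.19  0.69  0.02] F [ 0.2  0.1 -0.9]
delta [ 0.0008 -0.0004  0.0138] turn -0.5
[-0.02  0.03 -0.46] -0.16
[-0.02  0.03 -0.46] -0.16
[-0.02  0.03 -0.46] -0.16
```

View pics/m8.png

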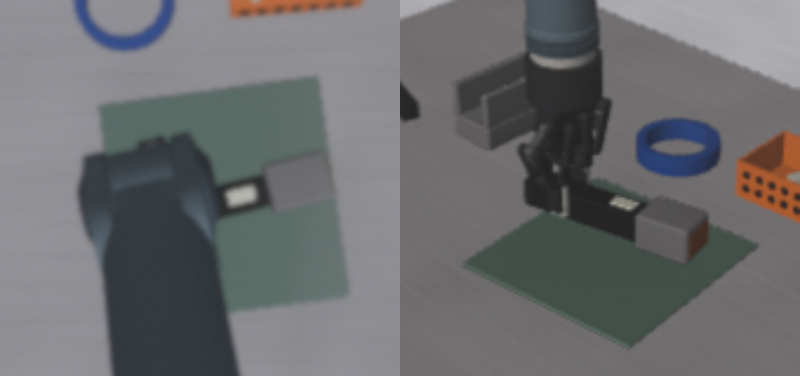

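```bash
python3 - <<'E'
from h import *
t=optics.snapshot("top");s=optics.snapshot("side")
a=cv2.resize(t[235:285,320:380],(0,0),fx=6.5,fy=6.5,interpolation=cv2.INTER_CUBIC);b=cv2.resize(s[235:285,330:390],(0,0),fx=6.5,fy=6.5,interpolation=cv2.INTER_CUBIC)
cv2.imwrite("pics/m9.png",np.hstack([a,b])[:,:,::-1])
E
```

```text
(no output)
```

View pics/m9.png

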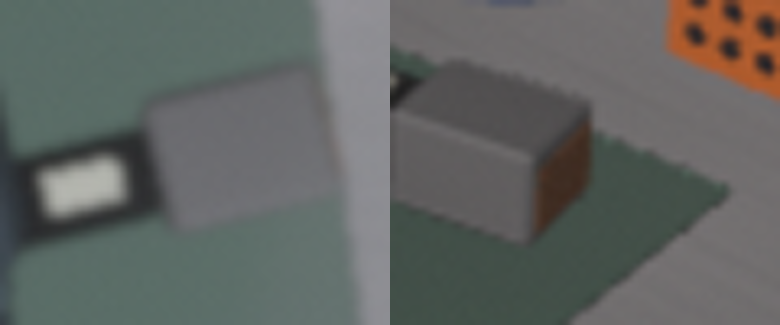

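```bash
cat >> h.py <<'E'
def tri(u1,u2):
    o1,d1=und("top",[u1]);o2,d2=und("side",[u2]);d1=d1[0];d2=d2[0]
    k=np.linalg.lstsq(np.c_[d1,-d2],o2-o1,rcond=None)[0]
    p,q=o1+k[0]*d1,o2+k[1]*d2
    return (p+q)/2,np.linalg.norm(p-q)
E
python3 - <<'E'
from h import *
f=lambda x,y:(x/6.5+320-.42,y/6.5+235-.42);g=lambda x,y:((x-390)/6.5+330-.42,y/6.5+235-.42)
for n,a,b in(("frontfar",f(303,65),g(591,103)),("frontnear",f(334,192),g(532,160)),("rearfar",f(145,105),g(440,60))):
    print(n,*tri(a,b))
E
```

```text
frontfar [0.5478958  0.00229627 0.0775721 ] 0.0016171316160949125
frontnear [ 0.50542261 -0.00755604  0.07780033] 0.0031141911474357434
rearfar [0.53306231 0.05794396 0.07775012] 0.004624200268968251
```

The head's top corners triangulate to the same height front and rear (77.6 to 77.8 mm), so the scanner hangs level. Moving it in towards the guard.

Request:
servo_tool:
  rows:
    - [0,0,-0.7,0,1]
    - [-1,0,-0.5,0,1]
    - [-2,0.1,0,0,1]
    - [-2,0.1,0,0,1]
    - [-2,0.2,0,0,1]

```text
time: 14.15
ee_pos: [0.5135, 0.0741, 0.0783]
tcp_rot: [1.945, 2.451, 0.001]
wrist_force: [0.6, -0.4, -2.1]
width: 0.0286
```

```bash
python3 plan.py 0.5694 -0.0948 0.079 13 10
```

```text
t 14.15 pos [0.5135 0.0741 0.0783] yaw 13.12 tilt 0.738 w 0.0286 q [-0.55  0.38  0.36  2.06 -0.19  0.72  0.16] F [ 0.6 -0.4 -2.1]
delta [ 0.0559 -0.1689  0.0007] turn 0.1
[-1.77  0.16  0.01] 0.01
[-1.77  0.16  0.01] 0.01
[-1.77  0.16  0.01] 0.01
[-1.77  0.16  0.01] 0.01
[-1.77  0.16  0.01] 0.01
[-1.77  0.16  0.01] 0.01
[-1.77  0.16  0.01] 0.01
[-1.77  0.16  0.01] 0.01
[-1.77  0.16  0.01] 0.01
[-1.77  0.16  0.01] 0.01
```

Request:
servo_tool:
  rows:
    - [-1.8,0.2,0,0,1]
    - [-1.8,0.2,0,0,1]
    - [-1.8,0.2,0,0,1]
    - [-1.8,0.2,0,0,1]

```text
time: 14.65
ee_pos: [0.5384, -0.001, 0.0804]
tcp_rot: [1.949, 2.446, -0.0]
wrist_force: [0.1, 0.0, -1.9]
width: 0.0284
```

```bash
python3 plan.py 0.5694 -0.0948 0.079 13 5
```

```text
t 14.65 pos [ 0.5384 -0.001   0.0804] yaw 12.89 tilt 0.815 w 0.0284 q [-0.41  0.41  0.38  2.01 -0.21  0.74  0.32] F [ 0.1  0.  -1.9]
delta [ 0.031  -0.0938 -0.0014] turn -0.1
[-1.97  0.19  0.05] -0.02
[-1.97  0.19  0.05] -0.02
[-1.97  0.18  0.05] -0.02
[-1.97  0.18  0.05] -0.02
[-1.97  0.18  0.05] -0.02
```

Request:
servo_tool:
  rows:
    - [-1.8,0.2,0.1,0,1]
    - [-1.8,0.2,0,0,1]
    - [-1.4,0.2,0,0,1]
    - [0,0,0,0,1]

```text
time: 15.15
ee_pos: [0.5561, -0.0554, 0.081]
tcp_rot: [1.955, 2.439, -0.002]
wrist_force: [0.6, 0.4, -2.8]
width: 0.0284
```

```bash
python3 plan.py 0.5694 -0.0948 0.079 13 3
python3 - <<'E'
from h import *
t=optics.snapshot("top");s=optics.snapshot("side")
crop(t,380,140,220,165,3.6,"pics/n1.png");crop(s,380,210,190,160,4,"pics/n2.png")
E
```

```text
t 15.15 pos [ 0.5561 -0.0554  0.081 ] yaw 12.57 tilt 0.914 w 0.0284 q [-0.31  0.44  0.39  1.97 -0.23  0.76  0.43] F [ 0.6  0.4 -2.8]
delta [ 0.0133 -0.0394 -0.002 ] turn -0.4
[-1.38  0.15  0.09] -0.14
[-1.38  0.14  0.09] -0.14
[-1.38  0.14  0.09] -0.14
```

View pics/n1.png

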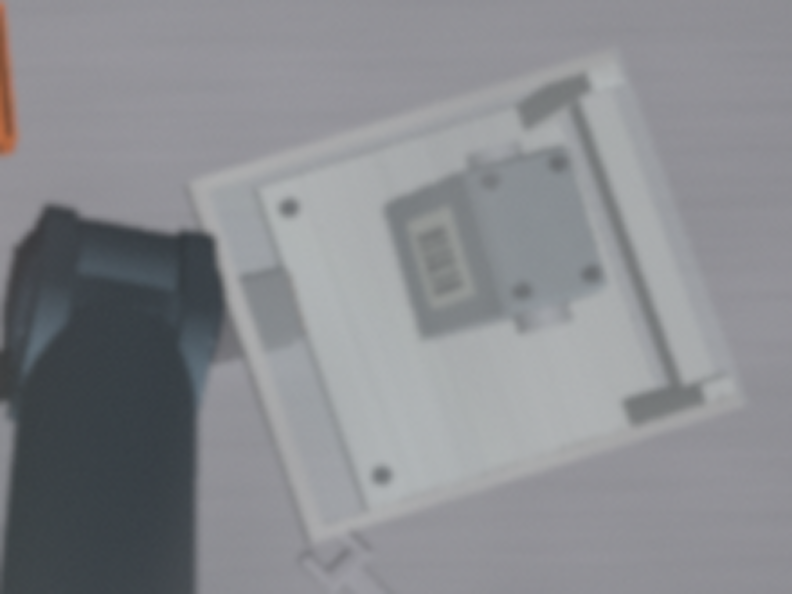

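View pics/n2.png

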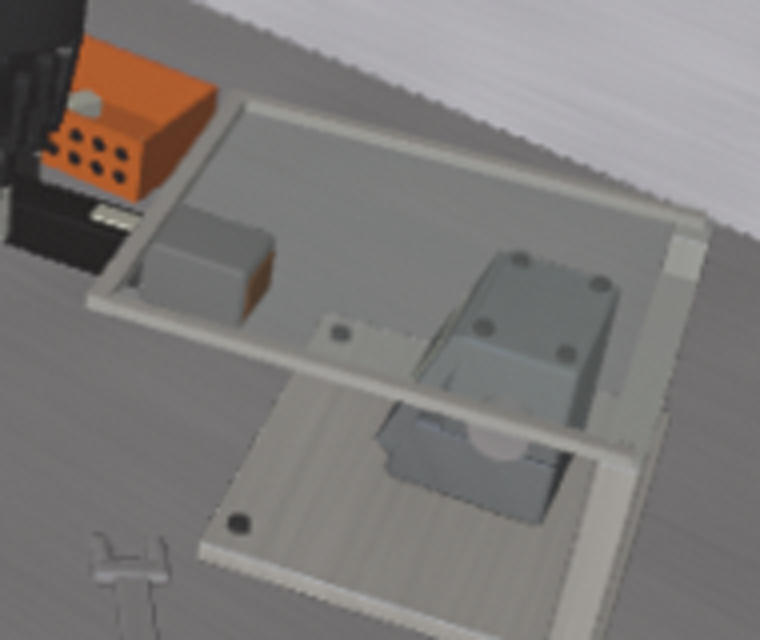

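```bash
python3 - <<'E'
from h import *
f=lambda a:np.array(a,float)/3.6+(380,140)-.4
W=onz("top",f([(281,268),(303,338)]),.0945);L=onz("top",f([(408,220),(455,208),(470,292),(427,308)]),.072)
print(W,W.mean(0),L.mean(0),L)
a=np.radians(12.57-90);x=np.array([np.cos(a),np.sin(a)]);y=np.array([-x[1],x[0]])
d=(L.mean(0)-W.mean(0))[:2];print("ahead",d@x,"left",d@y)
E
```

```text
[[ 0.60858312 -0.19533694  0.0945    ]
 [ 0.5660129  -0.20675672  0.0945    ]] [ 0.58729801 -0.20104683  0.0945    ] [ 0.61671167 -0.2973328   0.072     ] [[ 0.63991183 -0.27894827  0.072     ]
 [ 0.64678325 -0.30791772  0.072     ]
 [ 0.59474574 -0.31450224  0.072     ]
 [ 0.58540587 -0.28796298  0.072     ]]
ahead 0.10037943861299978 left 0.007753710987211672
```

The label centre is 100 mm ahead of the window and about 6 mm to its left. Advancing about 4.3 cm.

Request:
servo_tool:
  rows:
    - [-1.3,0.2,0.1,0,1]
    - [-1.3,0.2,0.1,0,1]
    - [-1.2,0.2,0.1,0,1]
    - [0,0,0,0,1]

```text
time: 15.75
ee_pos: [0.5707, -0.0897, 0.0776]
tcp_rot: [1.95, 2.446, -0.002]
wrist_force: [0.0, 0.0, -1.2]
width: 0.0289
```

```bash
python3 plan.py 0.5710 -0.0955 0.079 13 1
python3 - <<'E'
from h import *
t=optics.snapshot("top");s=optics.snapshot("side")
crop(t,420,170,110,90,7,"pics/n3.png");crop(s,380,210,190,160,4,"pics/n4.png")
E
```

```text
t 15.75 pos [ 0.5707 -0.0897  0.0776] yaw 12.89 tilt 0.778 w 0.0289 q [-0.24  0.48  0.39  1.92 -0.24  0.78  0.51] F [ 0.   0.  -1.2]
delta [ 0.0003 -0.0058  0.0014] turn -0.1
[-0.57 -0.1  -0.13] -0.11
```

View pics/n3.png

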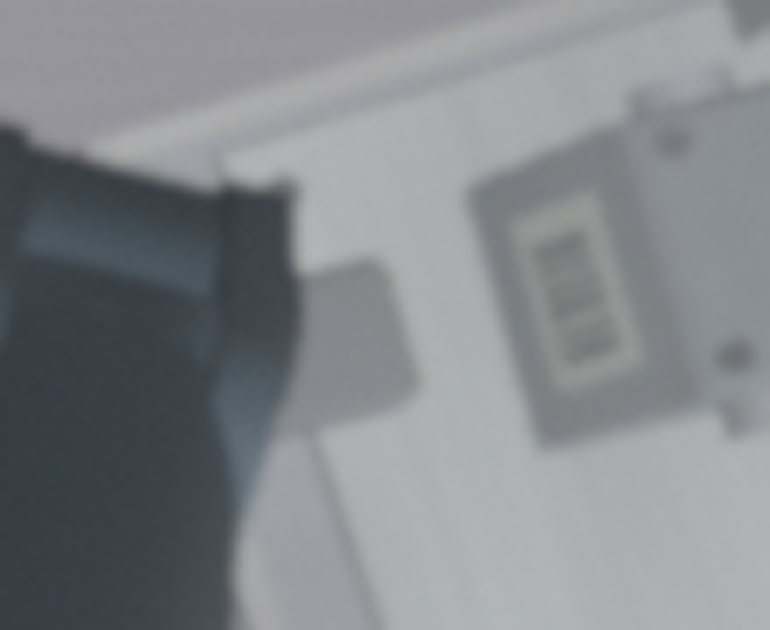

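View pics/n4.png

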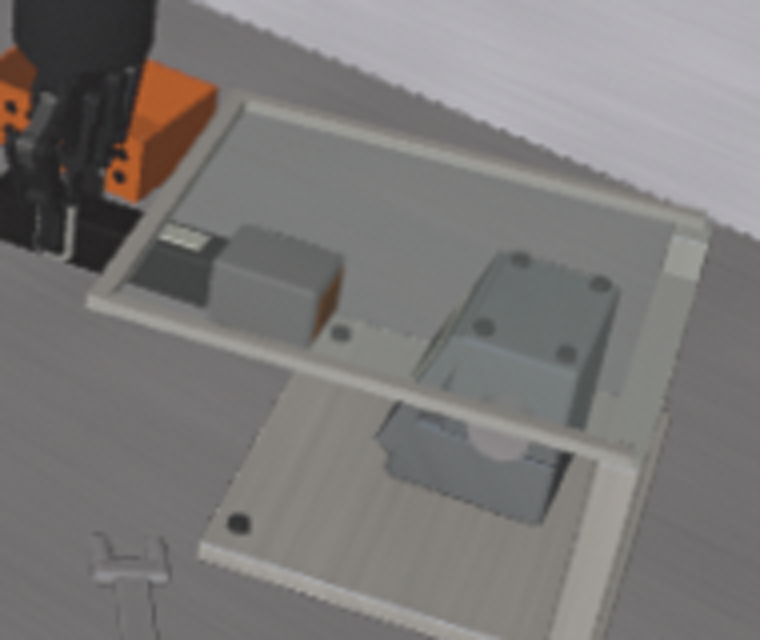

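```bash
python3 - <<'E'
from h import *
f=lambda a:np.array(a,float)/7+(420,170)-.43;g=lambda a:np.array(a,float)/4+(380,210)-.4
print("far top",*tri(f((383,259)),g((343,257)))); print("near top",*tri(f((420,385)),g((318,290))))
for z in(.0925,.089):
    W=onz("top",f([(382,259),(420,387)]),z).mean(0);L=onz("top",f([(513,215),(598,192),(645,365),(562,392)]),.072);Lm=L.mean(0)
    a=np.radians(12.89-90);x=np.array([np.cos(a),np.sin(a)]);y=np.array([-x[1],x[0]])
    d=(Lm-W)[:2];print(W,Lm,"ahead",d@x,"left",d@y)
E
```

```text
far top [ 0.6242283  -0.23208714  0.09007686] 0.002096879251523402
near top [ 0.58448467 -0.24127624  0.09343364] 0.0012232200767884512
[ 0.60445378 -0.23700963  0.0925    ] [ 0.61635659 -0.29847757  0.072     ] ahead 0.06257423538609352 left -0.002109408961929111
[ 0.60493091 -0.23789998  0.089     ] [ 0.61635659 -0.29847757  0.072     ] ahead 0.061599883318063736 left -0.002375889416480084
```

The label is 62 mm ahead and 2 mm off sideways, and the window is at a height of about 72 mm. A small advance, then hold.

Request:
servo_tool:
  rows:
    - [-0.6,-0.1,0,0,1]
    - [0,0,0,0,1]
    - [0,0,0,0,1]
    - [0,0,0,0,1]
    - [0,0,0,0,1]

```text
time: 16.48
ee_pos: [0.5703, -0.0926, 0.0773]
tcp_rot: [1.946, 2.452, 0.0]
wrist_force: [-0.5, 0.1, -2.2]
width: 0.0285
```

Request:
servo_tool:
  rows:
    - [0,0,0,0,1]
    - [0,0,0,0,1]
    - [0,0,0,0,1]
    - [0,0,0,0,1]
    - [0,0,0,0,1]

```text
time: 17.1
ee_pos: [0.5703, -0.0924, 0.0774]
tcp_rot: [1.946, 2.453, 0.0]
wrist_force: [-0.9, 0.3, -1.8]
width: 0.0284
```

```bash
python3 plan.py 0.5710 -0.0955 0.079 13 1
python3 - <<'E'
from h import *
print(env.state()["dq"].round(4))
t=optics.snapshot("top")
crop(t,420,170,110,90,7,"pics/n5.png")
E
```

```text
t 17.10 pos [ 0.5703 -0.0924  0.0774] yaw 13.14 tilt 0.614 w 0.0284 q [-0.24  0.48  0.39  1.92 -0.24  0.78  0.52] F [-0.9  0.3 -1.8]
delta [ 0.0007 -0.0031  0.0016] turn 0.1
[-0.32  0.   -0.16] 0.14
[-0.001  -0.0008  0.0002  0.0005  0.0002 -0.0002 -0.0007]
```

View pics/n5.png

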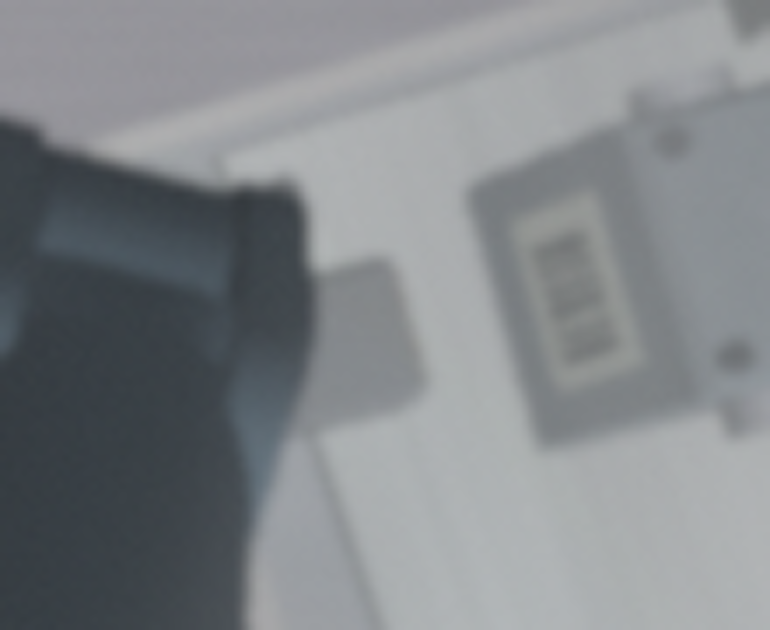

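The window is now about 58 mm from the label, centred and still. I hold longer for margin.

Request:
servo_tool:
  rows:
    - [0,0,0,0,1]
    - [0,0,0,0,1]
    - [0,0,0,0,1]
    - [0,0,0,0,1]
    - [0,0,0,0,1]

```text
time: 17.77
ee_pos: [0.5703, -0.0925, 0.0774]
tcp_rot: [1.946, 2.452, 0.0]
wrist_force: [-0.4, -0.0, -2.9]
width: 0.0283
```

Request:
servo_tool:
  rows:
    - [0,0,0,0,1]
    - [0,0,0,0,1]
    - [0,0,0,0,1]
    - [0,0,0,0,1]
    - [0,0,0,0,1]

```text
time: 18.4
ee_pos: [0.5703, -0.0924, 0.0774]
tcp_rot: [1.946, 2.453, 0.0]
wrist_force: [-0.5, 0.6, -1.9]
width: 0.0282
```

Request:
servo_tool:
  rows:
    - [1,-0.1,0,0,1]
    - [1.8,-0.15,0,0,1]
    - [1.8,-0.15,0,0,1]
    - [1.8,-0.15,0,0,1]
    - [1.8,-0.15,0,0,1]

```text
time: 19.02
ee_pos: [0.5429, -0.0084, 0.0766]
tcp_rot: [1.946, 2.453, 0.001]
wrist_force: [-1.4, -0.4, -1.9]
width: 0.0286
```

```bash
python3 plan.py 0.4965 0.144 0.08 13.4 8
```

```text
t 19.02 pos [ 0.5429 -0.0084  0.0766] yaw 13.14 tilt 0.569 w 0.0286 q [-0.39  0.43  0.38  2.   -0.22  0.74  0.35] F [-1.4 -0.4 -1.9]
delta [-0.0464  0.1524  0.0034] turn -0.3
[ 1.99 -0.13 -0.06] -0.03
[ 1.99 -0.13 -0.06] -0.03
[ 1.99 -0.13 -0.06] -0.03
[ 1.99 -0.13 -0.06] -0.03
[ 1.99 -0.13 -0.06] -0.03
[ 1.99 -0.13 -0.06] -0.03
[ 1.99 -0.12 -0.06] -0.03
[ 1.99 -0.12 -0.06] -0.03
```

Request:
servo_tool:
  rows:
    - [2,-0.1,0,0,1]
    - [2,-0.1,0,0,1]
    - [2,-0.1,0,0,1]
    - [2,-0.1,0,0,1]
    - [2,-0.1,0,0,1]

```text
time: 19.65
ee_pos: [0.5111, 0.0982, 0.0761]
tcp_rot: [1.939, 2.461, 0.004]
wrist_force: [0.9, 0.3, -2.2]
width: 0.0285
```

Request:
servo_tool:
  rows:
    - [2,-0.1,0,0,1]
    - [1.5,-0.1,0,0,1]
    - [0,0,0,0,1]

```text
time: 20.02
ee_pos: [0.4983, 0.1384, 0.076]
tcp_rot: [1.93, 2.47, 0.006]
wrist_force: [0.0, -0.1, -2.1]
width: 0.0286
```

```bash
python3 plan.py 0.4965 0.144 0.032 13.4 4
```

```text
t 20.02 pos [0.4983 0.1384 0.076 ] yaw 13.98 tilt 0.451 w 0.0286 q [-0.65  0.38  0.34  2.06 -0.18  0.72  0.05] F [ 0.  -0.1 -2.1]
delta [-0.0018  0.0056 -0.044 ] turn 0.6
[ 0.15 -0.02  1.1 ] 0.15
[ 0.15 -0.02  1.1 ] 0.15
[ 0.15 -0.02  1.1 ] 0.15
[ 0.15 -0.02  1.1 ] 0.15
```

Request:
servo_tool:
  rows:
    - [0.2,0,1,0,1]
    - [0.2,0,1,0,1]
    - [0.2,0,0.8,0,1]
    - [0,0,0.5,0,1]
    - [0,0,0.3,0,1]

```text
time: 20.65
ee_pos: [0.4976, 0.1411, 0.0369]
tcp_rot: [1.935, 2.464, 0.002]
wrist_force: [-1.1, 0.2, -2.1]
width: 0.0284
```

```bash
python3 plan.py 0.4965 0.144 0.03 13.4 1
```

```text
t 20.65 pos [0.4976 0.1411 0.0369] yaw 13.72 tilt 0.477 w 0.0284 q [-0.63  0.45  0.32  2.07 -0.22  0.64  0.07] F [-1.1  0.2 -2.1]
delta [-0.0011  0.0029 -0.0069] turn 0.3
[ 0.31 -0.04  0.69] 0.32
```

Request:
servo_tool:
  rows:
    - [0,0,0.3,0,1]
    - [0,0,0.2,0,1]
    - [0,0,0.1,0,1]
    - [0,0,0,0,1]

```text
time: 21.15
ee_pos: [0.4981, 0.1408, 0.0307]
tcp_rot: [1.936, 2.463, 0.003]
wrist_force: [-0.4, -1.3, -0.9]
width: 0.0281
```

```bash
python3 plan.py 0.4965 0.144 0.03 13.4 1
```

```text
t 21.15 pos [0.4981 0.1408 0.0307] yaw 13.68 tilt 0.511 w 0.0281 q [-0.63  0.47  0.31  2.07 -0.23  0.63  0.07] F [-0.4 -1.3 -0.9]
delta [-0.0016  0.0032 -0.0007] turn 0.3
[ 0.35 -0.08  0.07] 0.28
```

Request:
servo_tool:
  rows:
    - [0,0,0.1,0,1]
    - [0,0,0.1,0,1]
    - [0,0,0,0,1]

```text
time: 21.52
ee_pos: [0.4985, 0.1411, 0.0293]
tcp_rot: [1.936, 2.463, 0.005]
wrist_force: [-0.4, 0.4, 0.1]
width: 0.0281
```

```bash
python3 plan.py 0.4965 0.144 0.03 13.4 1
python3 - <<'E'
from h import *
s=optics.snapshot("side")
crop(s,230,180,170,130,4.5,"pics/n6.png")
E
```

```text
t 21.52 pos [0.4985 0.1411 0.0293] yaw 13.67 tilt 0.538 w 0.0281 q [-0.63  0.47  0.31  2.07 -0.23  0.63  0.07] F [-0.4  0.4  0.1]
delta [-0.002   0.0029  0.0007] turn 0.3
[ 0.33 -0.13 -0.07] 0.27
```

View pics/n6.png

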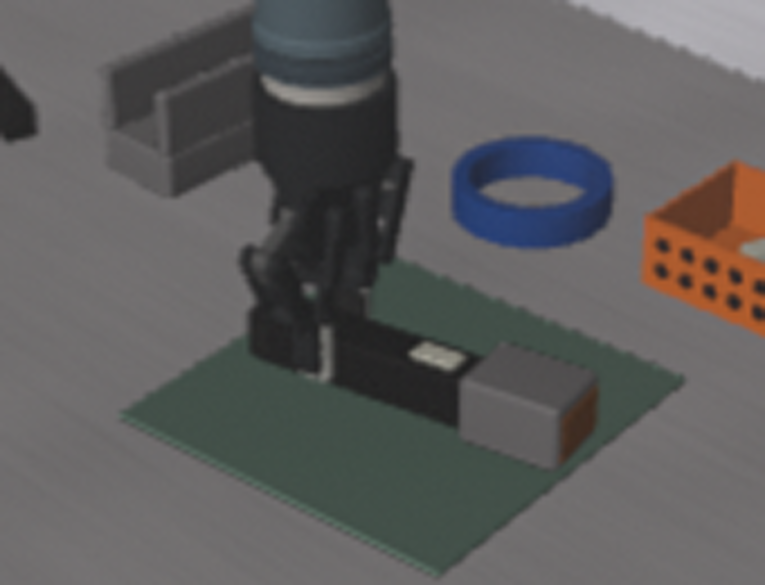

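The scanner is down, its weight is off the wrist and it lies flat. Releasing and retreating.

Request:
servo_tool:
  rows:
    - [0,0,0,0,0]
    - [0,0,0,0,0]
    - [0,0,0,0,0]
    - [0,0,0,0,0]
    - [0,0,0,0,0]

```text
time: 22.2
ee_pos: [0.4998, 0.1413, 0.03]
tcp_rot: [1.934, 2.462, 0.008]
wrist_force: [-0.3, 0.4, 0.0]
width: 0.0851
```

Request:
servo_tool:
  rows:
    - [0,0,-1,0,0]
    - [0,0,-2,0,0]
    - [0,0,-2.5,0,0]
    - [0,0,-3,0,0]
    - [0,0,-3,0,0]

```text
time: 22.82
ee_pos: [0.4966, 0.1406, 0.1479]
tcp_rot: [1.936, 2.463, 0.001]
wrist_force: [0.8, -0.2, 0.5]
width: 0.0852
```

Request:
servo_tool:
  rows:
    - [0,0,-2,0,0]
    - [0,0,0,0,0]
    - [0,0,0,0,0]

```text
time: 23.2
ee_pos: [0.4981, 0.1412, 0.1722]
tcp_rot: [1.935, 2.461, 0.011]
wrist_force: [0.2, -0.6, -0.6]
width: 0.0854
```

```bash
python3 plan.py 0.4965 0.144 0.15 13.4 1
python3 - <<'E'
from h import *
t=optics.snapshot("top");s=optics.snapshot("side")
a=cv2.resize(t[130:350,230:530],(0,0),fx=2.6,fy=2.6)
cv2.imwrite("pics/n7.png",a[:,:,::-1]);crop(s,230,130,170,130,4.5,"pics/n8.png")
crop(s,230,180,170,130,4.5,"pics/n8.png")
E
```

```text
t 23.20 pos [0.4981 0.1412 0.1722] yaw 13.63 tilt 0.751 w 0.0854 q [-0.71  0.22  0.39  2.01 -0.1   0.91 -0.03] F [ 0.2 -0.6 -0.6]
delta [-0.0016  0.0028 -0.0222] turn 0.2
[ 0.32 -0.12  2.21] 0.23
```

View pics/n7.png

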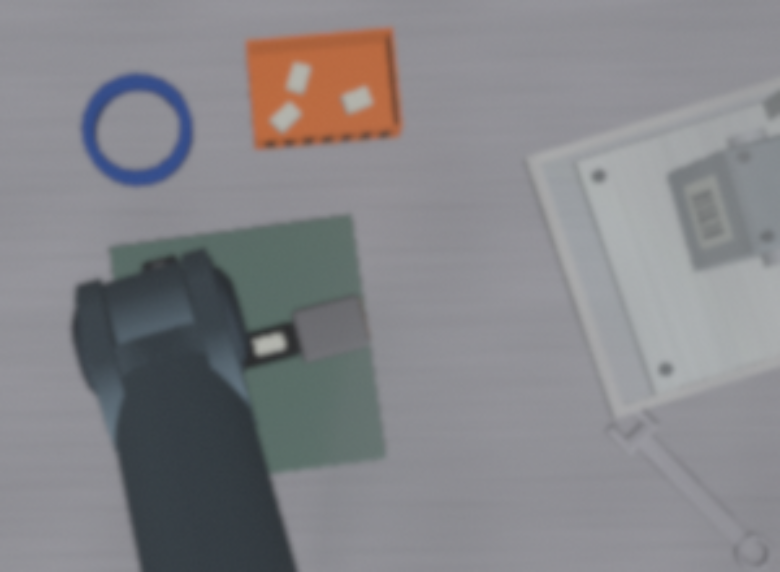

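View pics/n8.png

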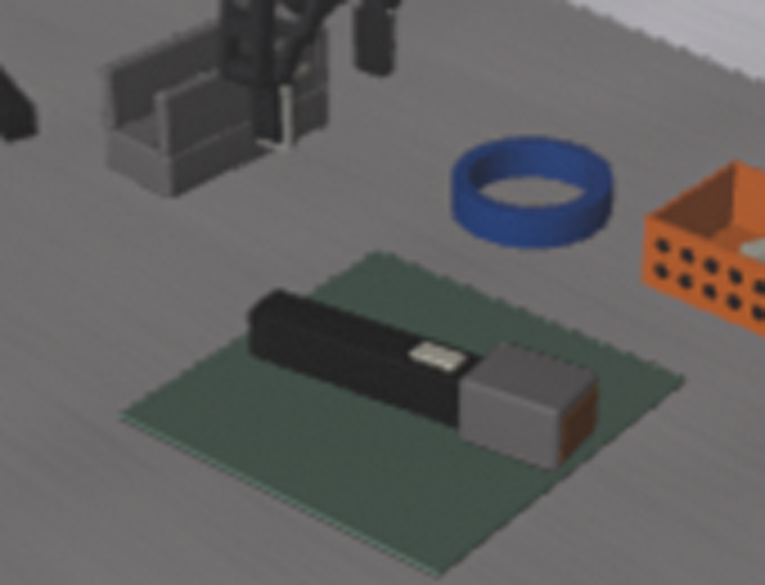

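The scanner lies flat, centred on the mat and let go. The gripper is well clear, and the tray, tape and wrench are where they were. Handing in.

```bash
python3 - <<'E'
from rig import sign_off
print(sign_off())
E
```

```text
the job is handed in; nothing more can be done
None
```

I carried out the whole task in order and handed it in after about 23 s of the 56 s allowed. The hand-in gives no verdict, so what follows is from my own checks.

- **First lift and laying down:** I took the scanner out of its dock by the head and laid it on the mat near the middle. I opened the jaws only once the wrist force showed the mat carrying its weight.
- **Scan:** I took it again by the handle, about 47 mm from its rear end, and slid the head in under the guard. The window stood about 58 mm from the label, roughly 2 mm off to the side, at a height of about 72 mm. It was held still for about 2.4 s.
- **Final state:** I laid it back on the mat and let go. The last pictures show it flat and near the mat's centre, with the open gripper about 0.17 m up, touching nothing. The tray, tape and wrench look unmoved, judged by eye.

**Small disagreements:**
- The head's height was about 3 mm lower by camera than worked out from the arm.
- Its position along the bench differed by about 4 mm between the two.
- Fast moves left the tool tilted by up to 1.4 degrees and drifting up to about 1.5 cm sideways. I corrected the sideways drift before each grasp and the first laying down, and the tilt stayed small.

No wrist force suggested a bump against the guard, stand or part.

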